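# Turn the cooling carousel at an even speed and park it at its pointer

### The job

Turn the cooling carousel counter-clockwise (seen from above) by its crank until the disc with the four glass paperweights runs at one turn every five seconds (1.25 rad/s), and keep the disc at that speed, within about a tenth, for six seconds without a break, so that they cool evenly. Then bring the disc to rest with its rib at the fixed pointer, ready for unloading, and let go of the crank. Never let the disc run backwards, do not touch the disc or the paperweights, and leave the drag block, the jar, the mould block and the rod cup where they stand.

Things in the scene. Friction and masses are not known exactly. Their poses are not given: they have to be found in the camera images.
- carousel: Fixed grey housing, 240 x 240 mm, 45 mm high, under the round disc. Origin on the table on the common vertical axis of disc and crank; z up; +x points to the pointer post, which stands just outside the disc's rim; opposite (-x) stands the guide of the drag block. Both posts are 105 mm high.
- hub (a point): Fixed point on the common vertical axis of crank and disc, 160 mm above the table, the height of the middle of the crank's grip.
- knob (a point): Middle of the crank's grip, 160 mm above the table, 60 mm from the axis: upright wooden cylinder, diameter 30 mm, 62 mm tall (129 to 191 mm above the table), spinning freely about its own axis, so a fixed grasp from above can hold it while the crank goes round any number of turns. The crank arm below is 26 mm wide, top 127 mm above the table. Axes turn with the crank.
- platter (a joint): Disc angle about the vertical axis, rad, counter-clockwise from above, no limit; starts in 0.8 to 5.4. At multiples of 2 pi the rib is at the pointer. Driven by the crank above it only through a viscous slip hub: 0.10 N m per rad/s of (crank speed - disc speed), also braking. Drag 0.01 N m per rad/s plus a dry drag, mostly of the drag block, 0.02 to 0.1 N m, different each time.
- disc: Aluminium disc 340 mm across, 20 mm thick, top 79 mm above the table, with four glass paperweights fixed in steel seats on it (58 mm wide, 94 mm from the axis, tops 114 mm above the table). Origin on the axis at its underside, +x along the rib. Moment of inertia 0.065 kg m2 nominal (varies 0.7 to 1.4 times): it lags the crank by 0.4 to 0.9 s. Carries the crank.
- rib (a point): Outer end of the rib, a dark steel bar 50 mm long, 12 mm wide and 12 mm high lying radially on the disc; this point is 126 mm from the axis, 91 mm above the table, and turns with the disc.
- mark (a point): Fixed point at the tip of the pointer, an upright steel post just outside the rim with a thin nose that reaches in over the disc: 126 mm from the axis, 91 mm above the table, where the rib's end comes when it is at the pointer.
- drag_block: Felt-faced wooden block, 30 x 40 x 34 mm, about 40 g, that lies loose in its guide on the disc's outer track and drags on it so that the disc does not run free; origin at its underside. To be left alone.
- frit_jar: Closed amber glass jar, 64 mm in diameter, 90 mm tall, loose on the table; origin at its underside. To be left alone.
- mould_block: Dark wooden mould block, 90 x 80 mm and 52 mm high, loose on the table; origin at its underside. To be left alone.
- rod_cup: Steel cup with five short glass rods, 68 mm in diameter, 134 mm tall with the rods, loose on the table; origin at its underside. To be left alone.

How it is judged:
On the way:
1. the disc runs counter-clockwise at 1.05 to 1.45 rad/s for 5 s without a break (velocity of joint platter between 1.05 and 1.45 rad/s), for 5 s.
At the end, for the whole second after the job is handed in: The rib's end is within 18 mm of the pointer's tip (about 0.14 rad), the disc is at rest (below 0.05 rad/s) and the crank is released (horizontal distance between rib and mark below 0.018 m and velocity of joint platter between -0.05 and 0.05 rad/s); the robot touches nothing.
It fails at once if the disc runs backwards (faster than 0.15 rad/s) (velocity of joint platter below -0.15 rad/s).
It fails at once if the robot touches the disc or a paperweight (contact force between any of the arm, the fingers and disc_c0 above 1 N or contact force between any of the arm, the fingers and disc_c4 above 1 N or contact force between any of the arm, the fingers and disc_c6 above 1 N or contact force between any of the arm, the fingers and disc_c8 above 1 N or contact force between any of the arm, the fingers and disc_c10 above 1 N).
It fails at once if the drag block or a bystander is moved by more than 20 mm (distance of any of drag_block, frit_jar, mould_block, rod_cup from where it was at the start of the episode above 0.02 m).
It also fails if it takes over 67 s, if anything falls off the work surface, if the arm or the gripper's body presses on something with over 40 N, if the wrist force passes 120 N, or if a joint passes its speed limit or range.

### The arm

A 6-joint arm with a two-finger parallel gripper is mounted at the origin on the work surface. World frame = base frame: x ahead of the robot, y to its left, z up, the work surface at z = 0. Lengths are in m, angles in rad, forces in N, time in s.
With the tool pointing down it reaches from about 0.35 to 0.775 m from the base axis. Payload 7.3 kg.
Tool frame: the origin (TCP) lies midway between the tips of the shut fingers; the grasp point (between the pads) lies 19 mm behind it (tcp_to_grasp is the distance from the TCP to the grasp point, in m); z points along the fingers, y is the line along which they close (so a half turn about z gives the same grasp; the last joint's range is limited). The gripper opens to 92 mm and grips with 3 to 60 N. Pads are 19 mm wide; open, the fingers measure 130 mm over their backs; the gripper's body (75 mm by 190 mm) begins 47 mm behind the grasp point.
Start: joints at [1.113, 0.342, 1.524, -0, 1.275, -0.146], TCP at [0.161, 0.5, 0.227] pointing down, gripper open.
Joint ranges: [-2.53, 2.53], [-0.77, 2.02], [0.04, 2.7], [-1, 4.14], [0.28, 2.66], [-3.11, 3.11]. Speed limits (rad/s): [2.57, 2.57, 3.14, 3.14, 3.14, 3.14].

### API

Orientations are given as [roll, pitch, yaw] about the fixed x, y, z axes, in that order (R = Rz(yaw) Ry(pitch) Rx(roll)).
In Python, from cell import observe, read_camera, calibration, hand_in, tcp_to_grasp gives the robot as it stands.
- The arm moves only by the tool send_rows, never from a script. Its argument "targets" is a list of rows, each a list of 5 numbers: the opening, from 0 (shut) to 1 (fully open), then the shift along the world's x, y, z in m, then the turn about the world's z in rad. A call has 1 to 5 rows; each row shifts and turns the commanded pose from where the row before left it; what a row does not reach is not made up. A row lasts 1/10 s, in which the tool goes at most 50 mm and 8.59 degrees, less where a joint would pass 70% of its speed; a pose out of reach is approached as far as the arm can. A call is refused whole if a number of a shift passes 0.05 or a number of a turn 0.15, either way. A call with a gripper value outside its range is refused whole. The fingers move at their own pace and stop on an object; "grip_force" is the grip in N (left out, the last holds). Time passes only in rows, so rows that do not move let the fingers close. It gives the time, the measured TCP pose, the force, the opening and the grip force at its end, in the units of the state.
- observe(): the state, without advancing time (a new reading comes with each control period).
- read_camera(name): name is "side" or "top"; returns (picture, depth): 400x640x3 uint8, red, green, blue; 400x640 float32, m along the optical axis (not along the pixel's ray), 0 where there is no reading.
- calibration(name): a dict with "intrinsics" (3x3 intrinsics, pixels), "world_to_cam" (4x4, takes a point from world to camera coordinates). Camera axes: x right, y up, looking along -z (the intrinsics and any distortion apply to the point x, -y, -z); pixel columns grow to the right and rows downward; lengths in m; the calibration is good to about 2 mm. A picture is of the moment at which its call begins. calibration takes no time and is no camera call.
- hand_in(): hands the job in; it is judged then, once.
The state is a dict: "time": time; "qpos": joint angles; "qvel": joint speeds; "joint_efforts": joint torques, N m; "tool_pos": TCP position; "tool_rot": TCP orientation; "contact_force": force on the tool from outside, world axes, zero at the start; "torque": the same for the moment, N m; "opening": finger opening in m; "grip_force": force on a finger pad.
Only numpy, scipy, OpenCV 4.12 (cv2) and the standard library are available. Lean on these libraries where they do the work, as an engineer would, in place of code of your own. Each camera call takes 0.05 s, during which the arm holds its last target. There are 200 camera calls.

## Working session

There is one attempt and no reset: what is moved stays moved. The work goes in short steps, Python scripts to look and compute and a tool call to move; the robot and the scene stay as the last step left them, time stands still between calls to the robot, and variables do not carry over. Pictures are saved under pics/ and viewed, at most 10 in all, crops included, and the job is handed in when it is done.

Besides the shell and the picture viewer there is one more tool, called after "Request:" in YAML: its name, and indented under it one key for each argument. send_rows: Moves the arm, as the interface text tells. Its arguments: {"type":"object","properties":{"targets":{"type":"array","items":{"type":"array","items":{"type":"number"}}},"grip_force":{"type":"number"}},"required":["targets"]}

```bash
mkdir -p pics; python3 - <<'E'
from cell import *
import cv2,numpy as np
for n in ("top","side"):
    p,d=read_camera(n); cv2.imwrite(f"pics/{n}0.png",p[:,:,::-1]); np.savez(f"{n}0.npz",p=p,d=d)
    c=calibration(n); print(n,np.round(c["intrinsics"],1).tolist(),np.round(c["world_to_cam"],4).tolist(),[k for k in c])
o=observe(); print({k:np.round(v,3).tolist() for k,v in o.items()}, tcp_to_grasp)
E
```

```text
top [[375.3, 0.0, 315.7], [0.0, 375.3, 202.8], [0.0, 0.0, 1.0]] [[-0.0662, -0.9978, -0.0059, 0.0068], [0.9749, -0.066, 0.2127, -0.569], [-0.2127, 0.0083, 0.9771, -1.2933], [0.0, 0.0, 0.0, 1.0]] ['intrinsics', 'world_to_cam']
side [[485.2, 0.0, 321.5], [0.0, 485.2, 199.4], [0.0, 0.0, 1.0]] [[0.9962, -0.0866, -0.0016, -0.5525], [0.061, 0.6886, 0.7225, -0.0915], [-0.0615, -0.7199, 0.6913, -1.4181], [0.0, 0.0, 0.0, 1.0]] ['intrinsics', 'world_to_cam']
{'time': 0.1, 'qpos': [1.113, 0.343, 1.525, -0.0, 1.275, -0.146], 'qvel': [-0.0, -0.002, -0.003, 0.001, -0.002, -0.001], 'joint_efforts': [0.003, -43.2, -24.47, 0.072, 0.053, -0.0], 'tool_pos': [0.161, 0.499, 0.226], 'tool_rot': [-3.14, -0.0, 2.83], 'contact_force': [-0.118, 0.337, 0.598], 'torque': [0.018, -0.025, -0.014], 'grip_force': 0.0, 'opening': 0.092} 0.0188
```

View pics/top0.png

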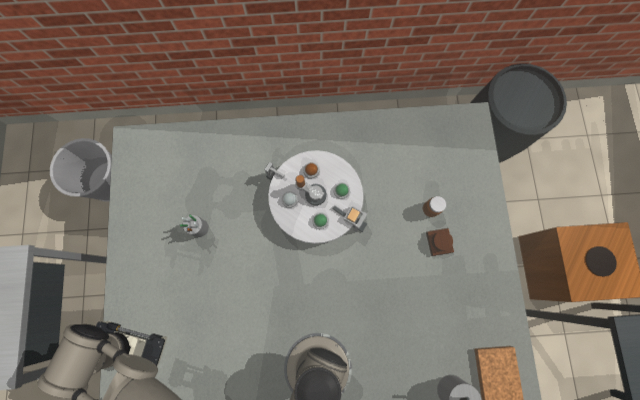

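View pics/side0.png

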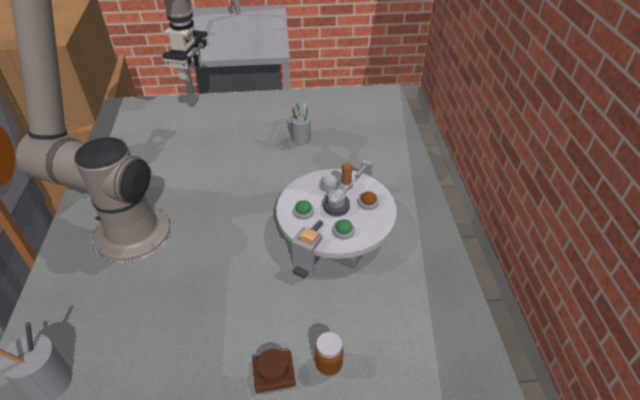

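Top view: the disc is centred near (316,196), with the brown knob at about (300,182), the pointer post at (272,172) and the drag block at (354,215). Side view: the knob is at about (347,172). I'll enlarge both next.

```bash
python3 - <<'E'
import cv2,numpy as np
t=cv2.imread("pics/top0.png")[145:250,255:380]; s=cv2.imread("pics/side0.png")[150:285,265:410]
t=cv2.resize(t,None,fx=6,fy=5.7*6/5.7*1.0 if 0 else 5.7,interpolation=2); 
cv2.imwrite("pics/tc.png",cv2.resize(cv2.imread("pics/top0.png")[145:245,255:380],None,fx=6,fy=6,interpolation=2))
cv2.imwrite("pics/sc.png",cv2.resize(s,None,fx=4,fy=4,interpolation=2))
E
```

```text
(no output)
```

View pics/tc.png

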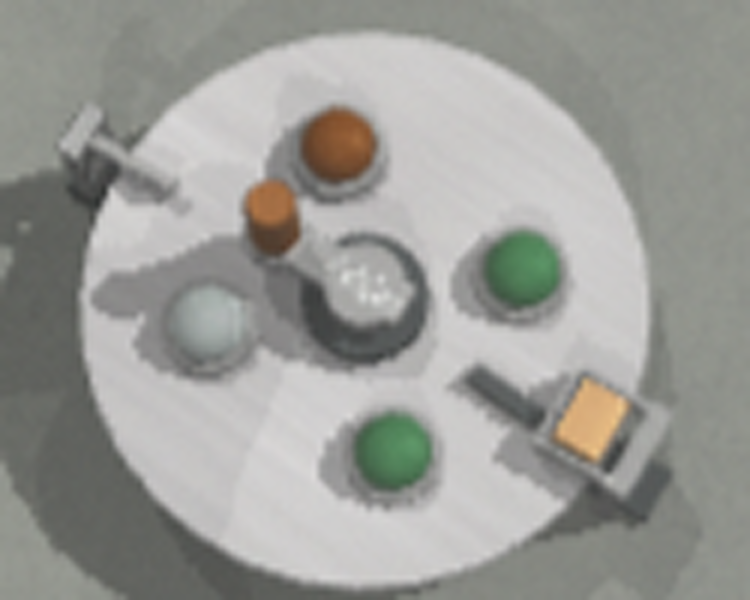

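View pics/sc.png

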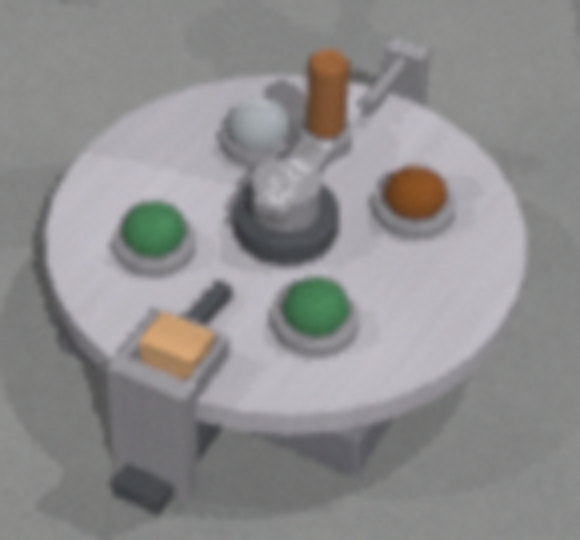

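The rib (dark bar, top crop near (500,395)) lies beside the drag block, almost opposite the pointer, so the disc angle is about π. The knob top is at crop (272,200) in the top view and (328,62) in the side view. The nose tip is at about (182,205) and (370,105).

```bash
cat > h.py <<'E'
from cell import *
import cv2,numpy as np
from scipy.optimize import least_squares
C={n:calibration(n) for n in("top","side")}
def ray(n,u,v):
    K=C[n]["intrinsics"];T=C[n]["world_to_cam"];R=T[:3,:3]
    d=R.T@np.array([(u-K[0,2])/K[0,0],-(v-K[1,2])/K[1,1],-1]); return -R.T@T[:3,3],d
def atz(n,u,v,z):
    o,d=ray(n,u,v); return o+d*(z-o[2])/d[2]
def tri(pt,ps):
    o1,d1=ray("top",*pt);o2,d2=ray("side",*ps)
    s=np.linalg.lstsq(np.c_[d1,-d2],o2-o1,rcond=None)[0]; a=o1+d1*s[0];b=o2+d2*s[1]
    return (a+b)/2,np.linalg.norm(a-b)
def cloud(n,d):
    K=C[n]["intrinsics"];T=C[n]["world_to_cam"];v,u=np.mgrid[:400,:640]
    P=np.stack([(u-K[0,2])/K[0,0]*d,-(v-K[1,2])/K[1,1]*d,-d],-1)
    return (P-T[:3,3])@T[:3,:3]
def proj(n,P):
    K=C[n]["intrinsics"];T=C[n]["world_to_cam"];p=T[:3,:3]@P+T[:3,3]
    return K[0,0]*p[0]/-p[2]+K[0,2],K[1,1]*-p[1]/-p[2]+K[1,2]
E
python3 - <<'E'
from h import *
tc=lambda x,y:(255+x/6-.4,145+y/6-.4); sc=lambda x,y:(265+x/4-.4,150+y/4-.4)
for nm,a,b in [("knobtop",(272,200),(328,62)),("knobbot",(272,246),(325,130)),("nose",(182,205),(370,105)),("brown",(338,142),(415,190)),("green1",(523,265),(315,305)),("green2",(393,448),(153,228)),("clear",(208,318),(258,125)),("ribinner",(475,376),(222,290)),("block",(592,418),(176,342)),("post",(80,130),(410,48))]:
    p,e=tri(tc(*a),sc(*b)); print(nm,p.round(4),round(e,4))
for n in C:
    f=np.load(n+"0.npz"); X=cloud(n,f["d"]); m=(abs(X[...,2]-.079)<.005)&(f["d"]>0)
    k=cv2.connectedComponentsWithStats(m.astype(np.uint8))
    i=1+np.argmax(k[2][1:,4]); cc,_=cv2.findContours((k[1]==i).astype(np.uint8),cv2.RETR_EXTERNAL,cv2.CHAIN_APPROX_NONE)
    q=max(cc,key=len)[:,0]; P=np.array([atz(n,u,v,.079) for u,v in q])
    r=least_squares(lambda x:np.hypot(P[:,0]-x[0],P[:,1]-x[1])-x[2],[P[:,0].mean(),P[:,1].mean(),.17],loss="soft_l1",f_scale=.002)
    print(n,r.x.round(4),np.median(X[k[1]==i][:,2]).round(4),len(q))
    W=(X[...,2]>.12)&(X[...,2]<.2)&(np.hypot(X[...,0]-r.x[0],X[...,1]-r.x[1])<.1)
    Kp=X[W]; print("high",len(Kp),Kp.mean(0).round(4),Kp[:,2].max().round(4)); T=Kp[Kp[:,2]>.187]; print(len(T),T.mean(0).round(4) if len(T) else 0)
E
```

```text
knobtop [0.6268 0.0162 0.1897] 0.0021
knobbot [0.6233 0.0202 0.1218] 0.0066
nose [0.662  0.0733 0.0955] 0.0118
brown [ 0.6867 -0.0224  0.0993] 0.0011
green1 [ 0.6034 -0.1264  0.0988] 0.0022
green2 [ 0.4999 -0.0425  0.0976] 0.0019
clear [0.5841 0.0606 0.096 ] 0.0032
ribinner [ 0.5428 -0.0938  0.0844] 0.0
block [ 0.5083 -0.1581  0.1063] 0.0018
post [0.7054 0.1308 0.1022] 0.0019
top [ 0.5948 -0.0297  0.1661] 0.0793 357
high 331 [ 0.6056 -0.0102  0.1421] 0.1957
53 [0.6261 0.0179 0.1911]
side [ 0.5996 -0.043   0.1593] 0.0789 497
high 502 [ 0.6106 -0.0122  0.1438] 0.1941
54 [0.6255 0.0125 0.1907]
```

Axis is about (0.594,-0.032) and the pointer lies at 55.7° in the world. The knob is at (0.6265,0.0155), top at 0.190, which agrees with its 60 mm radius. I'll approach above it, turning so the fingers close tangentially.

Request:
send_rows:
  targets:
    - [1,0.023,-0.024,0.003,-0.09]
    - [1,0.023,-0.024,0.003,-0.09]
    - [1,0.023,-0.024,0.003,-0.09]
    - [1,0.023,-0.024,0.003,-0.09]
    - [1,0.023,-0.024,0.003,-0.09]

```text
time: 0.6
tool_pos: [0.2766, 0.3785, 0.2416]
tool_rot: [-3.141, 0.0, 2.376]
contact_force: [0.8, 0.2, 0.0]
opening: 0.0918
grip_force: 0.0
```

Request:
send_rows:
  targets:
    - [1,0.023,-0.024,0.003,-0.09]
    - [1,0.023,-0.024,0.003,-0.09]
    - [1,0.023,-0.024,0.003,-0.09]
    - [1,0.023,-0.024,0.003,-0.09]
    - [1,0.023,-0.024,0.003,-0.09]

```text
time: 1.1
tool_pos: [0.3917, 0.2585, 0.2566]
tool_rot: [-3.141, 0.0, 1.926]
contact_force: [0.5, 0.2, 0.3]
opening: 0.0918
grip_force: 0.0
```

Request:
send_rows:
  targets:
    - [1,0.023,-0.024,0,-0.09]
    - [1,0.023,-0.024,0,-0.09]
    - [1,0.023,-0.024,0,-0.09]
    - [1,0.023,-0.024,0,-0.09]
    - [1,0.023,-0.024,0,-0.09]

```text
time: 1.6
tool_pos: [0.5066, 0.1385, 0.2564]
tool_rot: [-3.141, 0.0, 1.476]
contact_force: [0.8, 0.6, 0.2]
opening: 0.0917
grip_force: 0.0
```

Request:
send_rows:
  targets:
    - [1,0.023,-0.024,0,-0.09]
    - [1,0.023,-0.024,0,-0.09]
    - [1,0.023,-0.024,0,-0.09]
    - [1,0.023,-0.024,0,-0.09]
    - [1,0.023,-0.024,0,-0.09]

```text
time: 2.1
tool_pos: [0.6216, 0.0186, 0.2562]
tool_rot: [-3.141, 0.0, 1.026]
contact_force: [0.3, -0.0, -0.5]
opening: 0.0917
grip_force: 0.0
```

Request:
send_rows:
  targets:
    - [1,0.005,-0.003,0,-0.045]
    - [1,0,0,-0.028,0]
    - [1,0,0,-0.028,0]
    - [1,0,0,-0.028,0]
    - [1,0,0,-0.029,0]

```text
time: 2.6
tool_pos: [0.6257, 0.0167, 0.1423]
tool_rot: [-3.141, 0.0, 0.985]
contact_force: [-0.9, 0.3, 0.0]
opening: 0.0915
grip_force: 0.0
```

Request:
send_rows:
  targets:
    - [0,0,0,0,0]
    - [0,0,0,0,0]
    - [0,0,0,0,0]
    - [0,0,0,0,0]
    - [0,0,0,0,0]
  grip_force: 30

```text
time: 3.1
tool_pos: [0.6266, 0.0167, 0.1451]
tool_rot: [3.14, -0.001, 0.985]
contact_force: [-0.5, 0.3, -0.4]
opening: 0.0561
grip_force: 0.0
```

Request:
send_rows:
  targets:
    - [0,0,0,0,0]
    - [0,0,0,0,0]

```text
time: 3.3
tool_pos: [0.6262, 0.0167, 0.1441]
tool_rot: [3.141, -0.0, 0.985]
contact_force: [0.2, 0.3, 0.8]
opening: 0.0406
grip_force: 0.0
```

```bash
python3 - <<'E'
from h import *
for n in C:
    p,d=read_camera(n); cv2.imwrite(f"pics/{n}1.png",p[:,:,::-1]); np.savez(f"{n}1.npz",p=p,d=d)
o=observe(); print({k:np.round(v,4).tolist() for k,v in o.items()})
a=cv2.imread("pics/top1.png")[140:250,255:380];b=cv2.imread("pics/side1.png")[130:285,255:420]
cv2.imwrite("pics/c1.png",np.hstack([cv2.resize(a,(400,352)),cv2.resize(b,(375,352))]))
E
```

```text
{'time': 3.4, 'qpos': [-0.0956, 0.5958, 1.343, -0.0001, 1.2026, 0.4905], 'qvel': [0.0007, 0.0014, 0.0038, 0.0006, 0.0011, -0.0004], 'joint_efforts': [0.0046, -54.9853, -23.6914, 0.0831, -0.0055, 0.0001], 'tool_pos': [0.6261, 0.0167, 0.1439], 'tool_rot': [3.1414, -0.0, 0.9848], 'contact_force': [0.5172, 0.4302, 0.05], 'torque': [-0.069, 0.0581, 0.0384], 'grip_force': 0.0, 'opening': 0.0322}
```

View pics/c1.png

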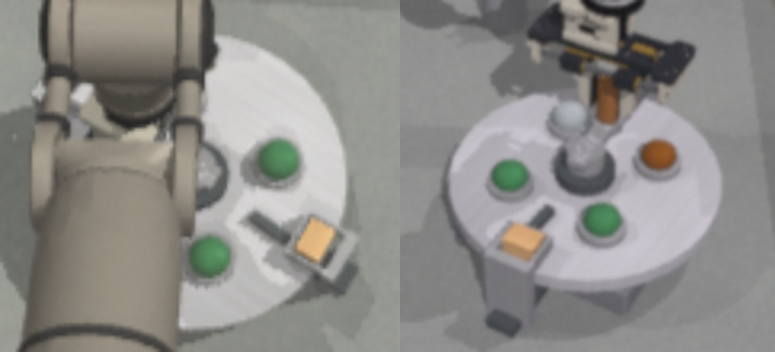

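Side crop: the knob stands between the fingers at about (607,100), and all four weights are visible in this view. I'll finish the grip now, then write an angle estimator and a row planner.

Request:
send_rows:
  targets:
    - [0,0,0,0,0]
    - [0,0,0,0,0]
    - [0,0,0,0,0]

```text
time: 3.7
tool_pos: [0.6261, 0.0167, 0.1438]
tool_rot: [3.141, -0.0, 0.985]
contact_force: [-0.4, -0.1, 1.5]
opening: 0.0299
grip_force: 30.0
```

```bash
cat >> h.py <<'E'
import json,os
AX=np.array([.5935,-.0327]); R0=.060; PTR=np.radians(55.7)
v,u=np.mgrid[:400,:640]
def angle(n,p,near=None):
    """disc angle theta (0 = rib at pointer, mod 2pi) from colours of the weights"""
    o,_=ray(n,0,0); K=C[n]["intrinsics"];Rm=C[n]["world_to_cam"][:3,:3]
    D=np.stack([(u-K[0,2])/K[0,0],-(v-K[1,2])/K[1,1],-np.ones(u.shape)],-1)@Rm
    X=(o+D*((.098-o[2])/D[...,2])[...,None])[...,:2]-AX
    r=np.hypot(X[...,0],X[...,1]); hsv=cv2.cvtColor(p,cv2.COLOR_RGB2HSV); h,s,V=[hsv[...,i] for i in range(3)]
    ok=(r>.06)&(r<.13)&(s>90)
    G=X[ok&(h>45)&(h<85)&(V>40)]; B=X[ok&(h<14)&(V>50)&(s>140)]
    def sc(t):
        w=t+PTR; e=lambda a:.094*np.array([np.cos(a),np.sin(a)])
        f=lambda P,c:np.exp(-((P-c)**2).sum(1)/(2*.015**2)).sum()
        return f(G,e(w-np.pi/4))+f(G,e(w+np.pi/4))+.5*f(B,e(w+3*np.pi/4))
    # weights: greens at rib -45deg,+45deg ; brown at +135deg
    ts=np.arange(0,2*np.pi,.02); q=np.array([sc(t) for t in ts]); i=q.argmax()
    tt=np.arange(ts[i]-.03,ts[i]+.03,.002); t=tt[np.argmax([sc(x) for x in tt])]
    return t,len(G),len(B),q.max()
def rows(dal,a0=None,pos=None):
    """dal: crank increments (rad) per row, from angle a0 and commanded pos"""
    out=[]
    a=a0
    for d in dal:
        a+=d; T=AX+R0*np.array([np.cos(a),np.sin(a)]); s=np.round((T-pos)*2000)/2000; pos=pos+s; out.append([0,float(s[0]),float(s[1]),0,0])
    return out,a,pos
E
python3 - <<'E'
from h import *
for k in "01":
    for n in ("side","top"):
        print(k,n,angle(n,np.load(f"{n}{k}.npz")["p"]))
o=observe(); pos=np.array(o["tool_pos"][:2]); d=pos-AX; a=np.arctan2(d[1],d[0]); print(o["tool_pos"],o["opening"],o["grip_force"],o["contact_force"],a,np.hypot(*d))
dal=[.03,.06,.09,.12,.14,.16]+[.16]*9
r,a2,p2=rows(dal,a,pos); print(a2,p2)
for i in range(0,15,5): print(r[i:i+5])
E
```

```text
0 side (np.float64(3.057999999999997), 272, 164, np.float64(200.69201314512327))
0 top (np.float64(3.077999999999997), 120, 107, np.float64(117.47510264215435))
1 side (np.float64(3.059999999999997), 275, 170, np.float64(203.5323679908782))
1 top (np.float64(3.077999999999997), 140, 0, np.float64(102.60371198150017))
[0.62609292 0.01666608 0.14384009] 0.029876914046388318 30.00016106001567 [-0.38516462 -0.08907211  1.5226799 ] 0.9872638233198211 0.059154953517103946
3.0272638233198217 [ 0.53409292 -0.02583392]
[[0, -0.001, 0.0015, 0, 0], [0, -0.003, 0.002, 0, 0], [0, -0.005, 0.0025, 0, 0], [0, -0.007, 0.002, 0, 0], [0, -0.008, 0.002, 0, 0]]
[[0, -0.0095, 0.0005, 0, 0], [0, -0.0095, -0.001, 0, 0], [0, -0.0095, -0.002, 0, 0], [0, -0.0085, -0.004, 0, 0], [0, -0.008, -0.0055, 0, 0]]
[[0, -0.0075, -0.0065, 0, 0], [0, -0.006, -0.0075, 0, 0], [0, -0.0045, -0.008, 0, 0], [0, -0.0035, -0.009, 0, 0], [0, -0.0015, -0.0095, 0, 0]]
```

Request:
send_rows:
  targets:
    - [0,-0.001,0.0015,0,0]
    - [0,-0.003,0.002,0,0]
    - [0,-0.005,0.0025,0,0]
    - [0,-0.007,0.002,0,0]
    - [0,-0.008,0.002,0,0]

```text
time: 4.2
tool_pos: [0.6019, 0.026, 0.1438]
tool_rot: [3.14, 0.001, 0.985]
contact_force: [1.0, -8.2, 1.1]
opening: 0.0293
grip_force: 30.0
```

Request:
send_rows:
  targets:
    - [0,-0.0095,0.0005,0,0]
    - [0,-0.0095,-0.001,0,0]
    - [0,-0.0095,-0.002,0,0]
    - [0,-0.0085,-0.004,0,0]
    - [0,-0.008,-0.0055,0,0]

```text
time: 4.7
tool_pos: [0.5572, 0.0146, 0.1438]
tool_rot: [3.139, -0.001, 0.985]
contact_force: [4.4, -4.3, -2.2]
opening: 0.0294
grip_force: 30.0
```

```bash
cat >> h.py <<'E'
from scipy.interpolate import interp1d
def load(): return json.load(open("log.json")) if os.path.exists("log.json") else dict(cr=[],th=[])
def look(n="side"):
    """one picture: log disc angle (unwrapped) and crank angle"""
    L=load(); t=observe()["time"]; p,_=read_camera(n); th=angle(n,p)
    last=L["th"][-1][1] if L["th"] else 3.06
    a=th[0]; k=np.round((last+.3-a)/(2*np.pi)) if not L["th"] else np.ceil((last-.3-a)/(2*np.pi)); a+=2*np.pi*k
    L["th"].append([t,a]); json.dump(L,open("log.json","w")); return t,a,th[1:]
def crank(dal,t0,a0):
    """log executed crank increments of rows starting at t0"""
    L=load(); 
    L["cr"].append([t0,a0])
    for i,d in enumerate(dal): a0+=d; L["cr"].append([t0+.1*(i+1),a0])
    json.dump(L,open("log.json","w"))
def sim(t0,th0,w0,J,D,cr,t1,dt=.005,kh=.1):
    """integrate; cr: array (t,a). returns t,theta,w"""
    f=interp1d(cr[:,0],cr[:,1],bounds_error=False,fill_value=(cr[0,1],cr[-1,1]))
    ts=np.arange(t0,t1+dt,dt); Om=np.gradient(f(ts),dt); th,w=th0,w0; out=[]
    for O in Om:
        out.append((th,w)); tq=kh*(O-w)-.01*w
        if w<=1e-6 and abs(tq)<D: w=0.
        else:
            w2=w+dt*(tq-D*np.sign(w if abs(w)>1e-6 else tq))/J; w=0. if w*w2<0 else w2
        th+=w*dt
    return ts,np.array(out)
def fit(lag=.0):
    L=load(); cr=np.array(L["cr"]); cr[:,0]+=lag; M=np.array(L["th"]); T=max(M[-1,0],cr[-1,0])+.01
    def res(x):
        ts,o=sim(3.4,x[2],0,x[0],x[1],cr,T); return np.r_[(np.interp(M[:,0],ts,o[:,0])-M[:,1])/.012,(x[0]-.068)/.015,(x[1]-.06)/.04]
    s=least_squares(res,[.065,.05,3.06],diff_step=.01,bounds=([.04,.01,2.9],[.1,.13,3.2])); ts,o=sim(3.4,s.x[2],0,s.x[0],s.x[1],cr,T)
    return s.x,res(s.x),ts,o
E
python3 - <<'E'
from h import *
L=dict(cr=[],th=[[3.4,3.06]]); json.dump(L,open("log.json","w"))
crank([.03,.06,.09,.12,.14]+[.16]*5,3.7,.9873)
print(look()); o=observe(); d=np.array(o["tool_pos"][:2])-AX
print(o["time"],o["tool_pos"],np.arctan2(d[1],d[0]),np.hypot(*d),load()["cr"][-1],o["contact_force"],o["opening"])
x,r,ts,oo=fit(); print(x,r.round(2),oo[-1])
E
```

```text
(4.7, np.float64(3.3919999999999977), (283, 154, np.float64(203.25153843607188)))
4.75 [0.55606117 0.01370681 0.14381122] 2.249641404331499 0.059625988588295216 [4.7, 2.2273] [ 1.20978353 -5.53168699  0.41424227] 0.028922465851700482
[0.06551254 0.03885728 3.06047717] [ 0.04 -0.04 -0.17 -0.53] [3.39903103 0.74618311]
```

```bash
cat > plan.py <<'E'
import sys
from h import *
# plan.py mode args : 'run n' -> n rows that hold target; commit of plan happens on next 'did k'
def P():
    return json.load(open("plan.json"))
def did(k):
    p=P(); crank(p["dal"][:k],p["t"],p["a"]); _,a,pos=rows(p["dal"][:k],p["a"],np.array(p["pos"]))
    json.dump(dict(a=a,pos=pos.tolist()),open("cmd.json","w"))
def make(dal):
    c=json.load(open("cmd.json")); r,a,pos=rows(dal,c["a"],np.array(c["pos"]))
    json.dump(dict(dal=list(map(float,dal)),t=observe()["time"],a=c["a"],pos=c["pos"]),open("plan.json","w"))
    for i in range(0,len(r),5): print(json.dumps(r[i:i+5]))
def track(n,wt,acc=.8,cap=.27):
    """n increments taking the disc from fitted state to speed wt"""
    x,res,ts,o=fit(); J,D=x[0],x[1]; th,w=o[-1]; dal=[]
    print("fit",x.round(4),"res",res.round(1)[-8:],"t",ts[-1].round(2),"th",th.round(3),"w",w.round(3),"theta mod",(th%(2*np.pi)).round(3))
    for i in range(n):
        wd=w+np.clip(wt-w,-acc*.1,acc*.1)
        k=.11/J; e=np.exp(-k*.1)   # w+ = w e + (1-e)(.1 Om - D)/.11
        Om=((wd-w*e)/(1-e)*.11+D)/.1; d=np.clip(Om*.1,0,cap); w2=w*e+(1-e)*(d-D)/.11 # d=.1*Om
        w=max(w2,0); dal.append(round(d,3))
    print("end w",round(w,3),dal); return dal
E
python3 - <<'E'
from plan import *
dal=[.03,.06,.09,.12,.14]+[.16]*5
_,a,pos=rows(dal,.98726382,np.array([.62609292,.01666608])); json.dump(dict(a=a,pos=pos.tolist()),open("cmd.json","w"))
make(track(15,1.25))
E
```

```text
fit [0.0655 0.0389 3.0605] res [ 0.  -0.  -0.2 -0.5] t 4.71 th 3.399 w 0.746 theta mod 3.399
end w 1.25 [np.float64(0.178), np.float64(0.187), np.float64(0.195), np.float64(0.204), np.float64(0.213), np.float64(0.222), np.float64(0.191), np.float64(0.176), np.float64(0.176), np.float64(0.176), np.float64(0.176), np.float64(0.176), np.float64(0.176), np.float64(0.176), np.float64(0.176)]
[[0, -0.008, -0.007, 0, 0], [0, -0.007, -0.009, 0, 0], [0, -0.005, -0.0105, 0, 0], [0, -0.003, -0.012, 0, 0], [0, -0.0005, -0.0125, 0, 0]]
[[0, 0.0025, -0.013, 0, 0], [0, 0.004, -0.011, 0, 0], [0, 0.0055, -0.009, 0, 0], [0, 0.0075, -0.0075, 0, 0], [0, 0.008, -0.0065, 0, 0]]
[[0, 0.0095, -0.005, 0, 0], [0, 0.01, -0.003, 0, 0], [0, 0.0105, -0.0015, 0, 0], [0, 0.0105, 0.0005, 0, 0], [0, 0.0105, 0.0025, 0, 0]]
```

Request:
send_rows:
  targets:
    - [0,-0.008,-0.007,0,0]
    - [0,-0.007,-0.009,0,0]
    - [0,-0.005,-0.0105,0,0]
    - [0,-0.003,-0.012,0,0]
    - [0,-0.0005,-0.0125,0,0]

```text
time: 5.25
tool_pos: [0.5332, -0.0363, 0.1438]
tool_rot: [-3.141, -0.001, 0.985]
contact_force: [5.1, 1.7, -3.1]
opening: 0.0295
grip_force: 30.0
```

Request:
send_rows:
  targets:
    - [0,0.0025,-0.013,0,0]
    - [0,0.004,-0.011,0,0]
    - [0,0.0055,-0.009,0,0]
    - [0,0.0075,-0.0075,0,0]
    - [0,0.008,-0.0065,0,0]

```text
time: 5.75
tool_pos: [0.5614, -0.0844, 0.1438]
tool_rot: [-3.141, 0.001, 0.985]
contact_force: [-0.6, -0.5, 2.4]
opening: 0.0294
grip_force: 30.0
```

Request:
send_rows:
  targets:
    - [0,0.0095,-0.005,0,0]
    - [0,0.01,-0.003,0,0]
    - [0,0.0105,-0.0015,0,0]
    - [0,0.0105,0.0005,0,0]
    - [0,0.0105,0.0025,0,0]

```text
time: 6.25
tool_pos: [0.613, -0.0902, 0.1438]
tool_rot: [3.141, 0.0, 0.985]
contact_force: [-1.8, 0.8, 3.8]
opening: 0.0293
grip_force: 30.0
```

```bash
cat > step.py <<'E'
from plan import *
did(int(sys.argv[1])); print(look()); o=observe(); c=json.load(open("cmd.json"))
print("cmd-meas mm",((np.array(c["pos"])-o["tool_pos"][:2])*1000).round(1),"F",o["contact_force"].round(1),o["opening"].round(4),o["tool_pos"][2].round(4))
L=load(); L["cr"].append([o["time"],c["a"]]); json.dump(L,open("log.json","w"))
make(track(int(sys.argv[2]),float(sys.argv[3])))
E
python3 step.py 15 15 1.25; python3 -c "print(open('log.json').read()[-60:])"
```

```text
(6.25, np.float64(5.069999999999998), (146, 73, np.float64(113.07850002017405)))
.06], [4.7, 3.3919999999999977], [6.25, 5.069999999999998]]}Traceback (most recent call last):
  File "step.py", line 3, in <module>
    print("cmd-meas mm",((np.array(c["pos"])-o["tool_pos"][:2])*1000).round(1),"F",o["contact_force"].round(1),o["opening"].round(4),o["tool_pos"][2].round(4))
                                                                                                               ^^^^^^^^^^^^^^^^^^
AttributeError: 'float' object has no attribute 'round'
```

```bash
sed -i 's/o\["opening"\].round(4),o\["tool_pos"\]\[2\].round(4)/o["opening"],o["tool_pos"][2]/' step.py
sed 's/^did(int(sys.argv\[1\])); print(look());/pass;/' step.py > s2.py; python3 s2.py 0 15 1.25
```

```text
cmd-meas mm [-2.5 -0.3] F [ 2.3 -0.3  2. ] 0.029343796218196286 0.14380307542392973
fit [0.062  0.0429 3.0624] res [ 0.2 -0.3  0.1 -0.4 -0.4] t 6.31 th 5.138 w 1.055 theta mod 5.138
end w 1.25 [np.float64(0.213), np.float64(0.222), np.float64(0.2), np.float64(0.18), np.float64(0.18), np.float64(0.18), np.float64(0.18), np.float64(0.18), np.float64(0.18), np.float64(0.18), np.float64(0.18), np.float64(0.18), np.float64(0.18), np.float64(0.18), np.float64(0.18)]
[[0, 0.0115, 0.005, 0, 0], [0, 0.0105, 0.008, 0, 0], [0, 0.008, 0.009, 0, 0], [0, 0.0055, 0.0095, 0, 0], [0, 0.004, 0.01, 0, 0]]
[[0, 0.0015, 0.0105, 0, 0], [0, 0.0, 0.011, 0, 0], [0, -0.002, 0.0105, 0, 0], [0, -0.004, 0.01, 0, 0], [0, -0.0055, 0.0095, 0, 0]]
[[0, -0.007, 0.008, 0, 0], [0, -0.0085, 0.0065, 0, 0], [0, -0.0095, 0.005, 0, 0], [0, -0.0105, 0.0035, 0, 0], [0, -0.0105, 0.001, 0, 0]]
```

Request:
send_rows:
  targets:
    - [0,0.0115,0.005,0,0]
    - [0,0.0105,0.008,0,0]
    - [0,0.008,0.009,0,0]
    - [0,0.0055,0.0095,0,0]
    - [0,0.004,0.01,0,0]

```text
time: 6.8
tool_pos: [0.6517, -0.0476, 0.1437]
tool_rot: [-3.141, 0.0, 0.985]
contact_force: [-4.6, 0.1, 5.8]
opening: 0.0295
grip_force: 30.0
```

Request:
send_rows:
  targets:
    - [0,0.0015,0.0105,0,0]
    - [0,0.0,0.011,0,0]
    - [0,-0.002,0.0105,0,0]
    - [0,-0.004,0.01,0,0]
    - [0,-0.0055,0.0095,0,0]

```text
time: 7.3
tool_pos: [0.6407, 0.0035, 0.1437]
tool_rot: [-3.141, 0.002, 0.985]
contact_force: [-6.6, -5.5, 6.0]
opening: 0.0297
grip_force: 30.0
```

Request:
send_rows:
  targets:
    - [0,-0.007,0.008,0,0]
    - [0,-0.0085,0.0065,0,0]
    - [0,-0.0095,0.005,0,0]
    - [0,-0.0105,0.0035,0,0]
    - [0,-0.0105,0.001,0,0]

```text
time: 7.8
tool_pos: [0.5953, 0.0267, 0.1438]
tool_rot: [3.14, 0.001, 0.985]
contact_force: [0.1, -7.2, 2.7]
opening: 0.0295
grip_force: 30.0
```

```bash
python3 step.py 15 20 1.25
```

```text
(7.8, np.float64(7.097185307179586), (230, 182, np.float64(181.6742426921004)))
cmd-meas mm [2.  0.5] F [-3.3 -5.2  4.7] 0.0292949511373292 0.14376666182682876
fit [0.0766 0.034  3.0665] res [ 0.5 -0.9  0.5 -0.2  0.6 -0.6] t 7.86 th 7.17 w 1.195 theta mod 0.887
end w 1.25 [np.float64(0.211), np.float64(0.172), np.float64(0.172), np.float64(0.172), np.float64(0.172), np.float64(0.172), np.float64(0.172), np.float64(0.172), np.float64(0.172), np.float64(0.172), np.float64(0.172), np.float64(0.172), np.float64(0.172), np.float64(0.172), np.float64(0.172), np.float64(0.172), np.float64(0.172), np.float64(0.172), np.float64(0.172), np.float64(0.172)]
[[0, -0.0125, -0.001, 0, 0], [0, -0.01, -0.0025, 0, 0], [0, -0.0095, -0.0045, 0, 0], [0, -0.0085, -0.0055, 0, 0], [0, -0.0075, -0.0075, 0, 0]]
[[0, -0.006, -0.0085, 0, 0], [0, -0.004, -0.009, 0, 0], [0, -0.003, -0.01, 0, 0], [0, -0.001, -0.0105, 0, 0], [0, 0.0005, -0.01, 0, 0]]
[[0, 0.0025, -0.01, 0, 0], [0, 0.004, -0.0095, 0, 0], [0, 0.006, -0.0085, 0, 0], [0, 0.007, -0.0075, 0, 0], [0, 0.008, -0.0065, 0, 0]]
[[0, 0.0095, -0.0045, 0, 0], [0, 0.01, -0.003, 0, 0], [0, 0.01, -0.0015, 0, 0], [0, 0.0105, 0.0005, 0, 0], [0, 0.01, 0.0025, 0, 0]]
```

Request:
send_rows:
  targets:
    - [0,-0.0125,-0.001,0,0]
    - [0,-0.01,-0.0025,0,0]
    - [0,-0.0095,-0.0045,0,0]
    - [0,-0.0085,-0.0055,0,0]
    - [0,-0.0075,-0.0075,0,0]

```text
time: 8.35
tool_pos: [0.5479, 0.006, 0.1438]
tool_rot: [3.139, -0.001, 0.985]
contact_force: [6.2, -3.2, -1.0]
opening: 0.0299
grip_force: 30.0
```

Request:
send_rows:
  targets:
    - [0,-0.006,-0.0085,0,0]
    - [0,-0.004,-0.009,0,0]
    - [0,-0.003,-0.01,0,0]
    - [0,-0.001,-0.0105,0,0]
    - [0,0.0005,-0.01,0,0]

```text
time: 8.85
tool_pos: [0.5338, -0.0424, 0.1438]
tool_rot: [-3.141, -0.0, 0.985]
contact_force: [3.1, 0.7, 1.6]
opening: 0.0297
grip_force: 30.0
```

Request:
send_rows:
  targets:
    - [0,0.0025,-0.01,0,0]
    - [0,0.004,-0.0095,0,0]
    - [0,0.006,-0.0085,0,0]
    - [0,0.007,-0.0075,0,0]
    - [0,0.008,-0.0065,0,0]

```text
time: 9.35
tool_pos: [0.5619, -0.0848, 0.1437]
tool_rot: [-3.141, 0.0, 0.984]
contact_force: [0.9, 1.3, 4.3]
opening: 0.0292
grip_force: 30.0
```

Request:
send_rows:
  targets:
    - [0,0.0095,-0.0045,0,0]
    - [0,0.01,-0.003,0,0]
    - [0,0.01,-0.0015,0,0]
    - [0,0.0105,0.0005,0,0]
    - [0,0.01,0.0025,0,0]

```text
time: 9.85
tool_pos: [0.6128, -0.0903, 0.1438]
tool_rot: [3.141, -0.0, 0.985]
contact_force: [-1.2, -0.4, 5.3]
opening: 0.0294
grip_force: 30.0
```

```bash
python3 step.py 20 40 1.25
```

```text
(9.85, np.float64(9.647185307179583), (276, 10, np.float64(177.54966879680714)))
cmd-meas mm [-2.8 -0.2] F [ 3.1 -0.2  4.5] 0.029558713001115365 0.14381380500805832
fit [0.0746 0.0349 3.0652] res [ 0.4 -0.8  0.8 -0.6  0.2  0.4 -0.6] t 9.91 th 9.72 w 1.119 theta mod 3.437
end w 1.25 [np.float64(0.222), np.float64(0.208), np.float64(0.172), np.float64(0.172), np.float64(0.172), np.float64(0.172), np.float64(0.172), np.float64(0.172), np.float64(0.172), np.float64(0.172), np.float64(0.172), np.float64(0.172), np.float64(0.172), np.float64(0.172), np.float64(0.172), np.float64(0.172), np.float64(0.172), np.float64(0.172), np.float64(0.172), np.float64(0.172), np.float64(0.172), np.float64(0.172), np.float64(0.172), np.float64(0.172), np.float64(0.172), np.float64(0.172), np.float64(0.172), np.float64(0.172), np.float64(0.172), np.float64(0.172), np.float64(0.172), np.float64(0.172), np.float64(0.172), np.float64(0.172), np.float64(0.172), np.float64(0.172), np.float64(0.172), np.float64(0.172), np.float64(0.172), np.float64(0.172)]
[[0, 0.012, 0.005, 0, 0], [0, 0.01, 0.0075, 0, 0], [0, 0
[... 314 characters left out ...]
 [0, -0.01, 0.0025, 0, 0]]
[[0, -0.01, 0.001, 0, 0], [0, -0.0105, -0.001, 0, 0], [0, -0.01, -0.0025, 0, 0], [0, -0.009, -0.004, 0, 0], [0, -0.0085, -0.006, 0, 0]]
[[0, -0.0075, -0.007, 0, 0], [0, -0.006, -0.0085, 0, 0], [0, -0.0045, -0.0095, 0, 0], [0, -0.003, -0.01, 0, 0], [0, -0.001, -0.01, 0, 0]]
[[0, 0.0005, -0.0105, 0, 0], [0, 0.0025, -0.01, 0, 0], [0, 0.004, -0.0095, 0, 0], [0, 0.0055, -0.0085, 0, 0], [0, 0.007, -0.0075, 0, 0]]
[[0, 0.0085, -0.006, 0, 0], [0, 0.009, -0.005, 0, 0], [0, 0.01, -0.003, 0, 0], [0, 0.01, -0.0015, 0, 0], [0, 0.0105, 0.0005, 0, 0]]
[[0, 0.01, 0.0025, 0, 0], [0, 0.0095, 0.0035, 0, 0], [0, 0.009, 0.0055, 0, 0], [0, 0.0075, 0.007, 0, 0], [0, 0.0065, 0.008, 0, 0]]
```

Request:
send_rows:
  targets:
    - [0,0.012,0.005,0,0]
    - [0,0.01,0.0075,0,0]
    - [0,0.007,0.0075,0,0]
    - [0,0.006,0.0085,0,0]
    - [0,0.004,0.0095,0,0]

```text
time: 10.4
tool_pos: [0.6507, -0.0511, 0.1437]
tool_rot: [-3.14, 0.0, 0.985]
contact_force: [-5.2, 0.7, 8.1]
opening: 0.0294
grip_force: 30.0
```

Request:
send_rows:
  targets:
    - [0,0.002,0.01,0,0]
    - [0,0.001,0.0105,0,0]
    - [0,-0.001,0.0105,0,0]
    - [0,-0.003,0.0095,0,0]
    - [0,-0.0045,0.0095,0,0]

```text
time: 10.9
tool_pos: [0.6445, -0.0019, 0.1438]
tool_rot: [-3.141, 0.002, 0.985]
contact_force: [-6.0, -5.4, 7.3]
opening: 0.0295
grip_force: 30.0
```

Request:
send_rows:
  targets:
    - [0,-0.006,0.0085,0,0]
    - [0,-0.0075,0.007,0,0]
    - [0,-0.0085,0.006,0,0]
    - [0,-0.0095,0.004,0,0]
    - [0,-0.01,0.0025,0,0]

```text
time: 11.4
tool_pos: [0.6036, 0.0257, 0.1437]
tool_rot: [3.14, 0.001, 0.985]
contact_force: [-0.5, -5.5, 3.3]
opening: 0.0291
grip_force: 30.0
```

Request:
send_rows:
  targets:
    - [0,-0.01,0.001,0,0]
    - [0,-0.0105,-0.001,0,0]
    - [0,-0.01,-0.0025,0,0]
    - [0,-0.009,-0.004,0,0]
    - [0,-0.0085,-0.006,0,0]

```text
time: 11.9
tool_pos: [0.5558, 0.0135, 0.1438]
tool_rot: [3.14, -0.001, 0.985]
contact_force: [4.3, -3.9, 2.1]
opening: 0.0297
grip_force: 30.0
```

Request:
send_rows:
  targets:
    - [0,-0.0075,-0.007,0,0]
    - [0,-0.006,-0.0085,0,0]
    - [0,-0.0045,-0.0095,0,0]
    - [0,-0.003,-0.01,0,0]
    - [0,-0.001,-0.01,0,0]

```text
time: 12.4
tool_pos: [0.5332, -0.0319, 0.1438]
tool_rot: [-3.141, -0.0, 0.985]
contact_force: [3.5, 0.7, 1.4]
opening: 0.0295
grip_force: 30.0
```

Request:
send_rows:
  targets:
    - [0,0.0005,-0.0105,0,0]
    - [0,0.0025,-0.01,0,0]
    - [0,0.004,-0.0095,0,0]
    - [0,0.0055,-0.0085,0,0]
    - [0,0.007,-0.0075,0,0]

```text
time: 12.9
tool_pos: [0.5531, -0.0782, 0.1438]
tool_rot: [-3.141, 0.001, 0.985]
contact_force: [0.6, 2.0, 4.8]
opening: 0.0295
grip_force: 30.0
```

Request:
send_rows:
  targets:
    - [0,0.0085,-0.006,0,0]
    - [0,0.009,-0.005,0,0]
    - [0,0.01,-0.003,0,0]
    - [0,0.01,-0.0015,0,0]
    - [0,0.0105,0.0005,0,0]

```text
time: 13.4
tool_pos: [0.6015, -0.093, 0.1438]
tool_rot: [-3.141, 0.0, 0.984]
contact_force: [-1.3, 1.3, 6.0]
opening: 0.0297
grip_force: 30.0
```

Request:
send_rows:
  targets:
    - [0,0.01,0.0025,0,0]
    - [0,0.0095,0.0035,0,0]
    - [0,0.009,0.0055,0,0]
    - [0,0.0075,0.007,0,0]
    - [0,0.0065,0.008,0,0]

```text
time: 13.9
tool_pos: [0.6438, -0.066, 0.1437]
tool_rot: [-3.141, 0.001, 0.985]
contact_force: [-4.0, 1.8, 7.0]
opening: 0.0294
grip_force: 30.0
```

```bash
python3 - <<'E'
from plan import *
did(40); make(track(30,1.25))
E
```

```text
fit [0.0746 0.0349 3.0652] res [ 0.4 -0.8  0.8 -0.6  0.2  0.4 -0.6] t 13.91 th 14.709 w 1.229 theta mod 2.143
end w 1.25 [np.float64(0.187), np.float64(0.172), np.float64(0.172), np.float64(0.172), np.float64(0.172), np.float64(0.172), np.float64(0.172), np.float64(0.172), np.float64(0.172), np.float64(0.172), np.float64(0.172), np.float64(0.172), np.float64(0.172), np.float64(0.172), np.float64(0.172), np.float64(0.172), np.float64(0.172), np.float64(0.172), np.float64(0.172), np.float64(0.172), np.float64(0.172), np.float64(0.172), np.float64(0.172), np.float64(0.172), np.float64(0.172), np.float64(0.172), np.float64(0.172), np.float64(0.172), np.float64(0.172), np.float64(0.172)]
[[0, 0.005, 0.01, 0, 0], [0, 0.0035, 0.0095, 0, 0], [0, 0.0015, 0.0105, 0, 0], [0, -0.0005, 0.01, 0, 0], [0, -0.002, 0.0105, 0, 0]]
[[0, -0.004, 0.0095, 0, 0], [0, -0.0055, 0.0085, 0, 0], [0, -0.0065, 0.008, 0, 0], [0, -0.008, 0.0065, 0, 0], [0, -0.009, 0.005, 0, 0]]
[[0, -0.01, 0.0035, 0, 0], [0, -0.01, 0.0015, 0, 0], [0, -0.0105, -0.0, 0, 0], [0, -0.01, -0.002, 0, 0], [0, -0.0095, -0.0035, 0, 0]]
[[0, -0.009, -0.0055, 0, 0], [0, -0.008, -0.0065, 0, 0], [0, -0.0065, -0.008, 0, 0], [0, -0.0055, -0.0085, 0, 0], [0, -0.0035, -0.01, 0, 0]]
[[0, -0.002, -0.01, 0, 0], [0, 0.0, -0.01, 0, 0], [0, 0.0015, -0.0105, 0, 0], [0, 0.0035, -0.0095, 0, 0], [0, 0.005, -0.009, 0, 0]]
[[0, 0.0065, -0.008, 0, 0], [0, 0.0075, -0.007, 0, 0], [0, 0.009, -0.0055, 0, 0], [0, 0.0095, -0.004, 0, 0], [0, 0.01, -0.002, 0, 0]]
```

Request:
send_rows:
  targets:
    - [0,0.005,0.01,0,0]
    - [0,0.0035,0.0095,0,0]
    - [0,0.0015,0.0105,0,0]
    - [0,-0.0005,0.01,0,0]
    - [0,-0.002,0.0105,0,0]

```text
time: 14.4
tool_pos: [0.6507, -0.0158, 0.1437]
tool_rot: [-3.141, 0.002, 0.985]
contact_force: [-5.1, -3.2, 7.7]
opening: 0.0295
grip_force: 30.0
```

Request:
send_rows:
  targets:
    - [0,-0.004,0.0095,0,0]
    - [0,-0.0055,0.0085,0,0]
    - [0,-0.0065,0.008,0,0]
    - [0,-0.008,0.0065,0,0]
    - [0,-0.009,0.005,0,0]

```text
time: 14.9
tool_pos: [0.618, 0.0213, 0.1437]
tool_rot: [3.141, 0.002, 0.985]
contact_force: [-1.5, -5.0, 5.8]
opening: 0.0295
grip_force: 30.0
```

Request:
send_rows:
  targets:
    - [0,-0.01,0.0035,0,0]
    - [0,-0.01,0.0015,0,0]
    - [0,-0.0105,0,0,0]
    - [0,-0.01,-0.002,0,0]
    - [0,-0.0095,-0.0035,0,0]

```text
time: 15.4
tool_pos: [0.5682, 0.0211, 0.1438]
tool_rot: [3.141, 0.0, 0.985]
contact_force: [2.3, -3.6, 4.5]
opening: 0.0294
grip_force: 30.0
```

Request:
send_rows:
  targets:
    - [0,-0.009,-0.0055,0,0]
    - [0,-0.008,-0.0065,0,0]
    - [0,-0.0065,-0.008,0,0]
    - [0,-0.0055,-0.0085,0,0]
    - [0,-0.0035,-0.01,0,0]

```text
time: 15.9
tool_pos: [0.5353, -0.0175, 0.1438]
tool_rot: [3.141, -0.0, 0.985]
contact_force: [3.6, 0.2, 2.6]
opening: 0.0292
grip_force: 30.0
```

Request:
send_rows:
  targets:
    - [0,-0.002,-0.01,0,0]
    - [0,0,-0.01,0,0]
    - [0,0.0015,-0.0105,0,0]
    - [0,0.0035,-0.0095,0,0]
    - [0,0.005,-0.009,0,0]

```text
time: 16.4
tool_pos: [0.5432, -0.0667, 0.1438]
tool_rot: [-3.14, 0.001, 0.985]
contact_force: [0.3, 1.6, 5.9]
opening: 0.0295
grip_force: 30.0
```

Request:
send_rows:
  targets:
    - [0,0.0065,-0.008,0,0]
    - [0,0.0075,-0.007,0,0]
    - [0,0.009,-0.0055,0,0]
    - [0,0.0095,-0.004,0,0]
    - [0,0.01,-0.002,0,0]

```text
time: 16.9
tool_pos: [0.5861, -0.0932, 0.1438]
tool_rot: [-3.141, 0.001, 0.984]
contact_force: [-0.7, 2.0, 6.3]
opening: 0.0296
grip_force: 30.0
```

```bash
sed -i 's/last=L\["th"\]/last=18.3 if t>16.5 and t<17.3 else L["th"]/; s/L\["th"\]\[-1\]\[1\] if L\["th"\] else 3.06/L["th"][-1][1]/' h.py; grep -n "last=" h.py; python3 step.py 30 15 1.25
```

```text
52:    last=18.3 if t>16.5 and t<17.3 else L["th"][-1][1]
(16.9, np.float64(18.45037061435917), (115, 108, np.float64(107.56327904082816)))
cmd-meas mm [-1.7  1. ] F [ 3.7 -0.   4. ] 0.02942473312088085 0.14377404059639418
fit [0.0747 0.0349 3.0652] res [ 0.4 -0.8  0.8 -0.6  0.2 -0.   0.4 -0.6] t 16.96 th 18.521 w 1.119 theta mod 5.955
end w 1.25 [np.float64(0.222), np.float64(0.208), np.float64(0.172), np.float64(0.172), np.float64(0.172), np.float64(0.172), np.float64(0.172), np.float64(0.172), np.float64(0.172), np.float64(0.172), np.float64(0.172), np.float64(0.172), np.float64(0.172), np.float64(0.172), np.float64(0.172)]
[[0, 0.0135, -0.0, 0, 0], [0, 0.012, 0.0025, 0, 0], [0, 0.0095, 0.004, 0, 0], [0, 0.009, 0.0055, 0, 0], [0, 0.0075, 0.007, 0, 0]]
[[0, 0.0065, 0.008, 0, 0], [0, 0.0045, 0.009, 0, 0], [0, 0.0035, 0.01, 0, 0], [0, 0.0015, 0.01, 0, 0], [0, -0.0005, 0.0105, 0, 0]]
[[0, -0.002, 0.01, 0, 0], [0, -0.004, 0.0095, 0, 0], [0, -0.005, 0.009, 0, 0], [0, -0.007, 0.0075, 0, 0], [0, -0.008, 0.0065, 0, 0]]
```

Speed held: the disc averaged 1.25 rad/s from 9.9 to 16.9 s, and the last look matched the model's prediction. Next I'll ease it toward 8π (25.133).

```bash
python3 - <<'E'
from plan import *
make(track(45,1.1,acc=.3))
E
```

```text
fit [0.0747 0.0349 3.0652] res [ 0.4 -0.8  0.8 -0.6  0.2 -0.   0.4 -0.6] t 16.96 th 18.521 w 1.119 theta mod 5.955
end w 1.1 [np.float64(0.143), np.float64(0.156), np.float64(0.156), np.float64(0.156), np.float64(0.156), np.float64(0.156), np.float64(0.156), np.float64(0.156), np.float64(0.156), np.float64(0.156), np.float64(0.156), np.float64(0.156), np.float64(0.156), np.float64(0.156), np.float64(0.156), np.float64(0.156), np.float64(0.156), np.float64(0.156), np.float64(0.156), np.float64(0.156), np.float64(0.156), np.float64(0.156), np.float64(0.156), np.float64(0.156), np.float64(0.156), np.float64(0.156), np.float64(0.156), np.float64(0.156), np.float64(0.156), np.float64(0.156), np.float64(0.156), np.float64(0.156), np.float64(0.156), np.float64(0.156), np.float64(0.156), np.float64(0.156), np.float64(0.156), np.float64(0.156), np.float64(0.156), np.float64(0.156), np.float64(0.156), np.float64(0.156), np.float64(0.156), np.float64(0.156), np.float64(0.156)]
[[0, 0.0085, -0.0005, 0, 0], [0, 0.0095, 0.001, 0, 0], [0, 0.009, 0.0025, 0, 0], [0, 0.0085, 0.0035, 0, 0], [0, 0.008, 
[... 400 characters left out ...]
.0025, 0, 0]]
[[0, -0.009, 0.0005, 0, 0], [0, -0.0095, -0.0005, 0, 0], [0, -0.009, -0.0025, 0, 0], [0, -0.0085, -0.0035, 0, 0], [0, -0.008, -0.0045, 0, 0]]
[[0, -0.0075, -0.006, 0, 0], [0, -0.006, -0.0075, 0, 0], [0, -0.005, -0.0075, 0, 0], [0, -0.0035, -0.009, 0, 0], [0, -0.0025, -0.009, 0, 0]]
[[0, -0.0005, -0.009, 0, 0], [0, 0.0005, -0.0095, 0, 0], [0, 0.002, -0.009, 0, 0], [0, 0.0035, -0.009, 0, 0], [0, 0.005, -0.008, 0, 0]]
[[0, 0.006, -0.007, 0, 0], [0, 0.007, -0.0065, 0, 0], [0, 0.0075, -0.005, 0, 0], [0, 0.0085, -0.0035, 0, 0], [0, 0.0095, -0.0025, 0, 0]]
[[0, 0.009, -0.001, 0, 0], [0, 0.0095, 0.0005, 0, 0], [0, 0.009, 0.002, 0, 0], [0, 0.009, 0.0035, 0, 0], [0, 0.008, 0.0045, 0, 0]]
```

Request:
send_rows:
  targets:
    - [0,0.0085,-0.0005,0,0]
    - [0,0.0095,0.001,0,0]
    - [0,0.009,0.0025,0,0]
    - [0,0.0085,0.0035,0,0]
    - [0,0.008,0.005,0,0]

```text
time: 17.45
tool_pos: [0.6295, -0.0814, 0.1438]
tool_rot: [-3.141, 0.001, 0.984]
contact_force: [-1.8, 0.4, 5.9]
opening: 0.0294
grip_force: 30.0
```

Request:
send_rows:
  targets:
    - [0,0.007,0.0065,0,0]
    - [0,0.006,0.007,0,0]
    - [0,0.0045,0.008,0,0]
    - [0,0.0035,0.009,0,0]
    - [0,0.0025,0.009,0,0]

```text
time: 17.95
tool_pos: [0.6528, -0.0417, 0.1437]
tool_rot: [-3.141, 0.001, 0.985]
contact_force: [-3.9, -1.2, 8.3]
opening: 0.0294
grip_force: 30.0
```

Request:
send_rows:
  targets:
    - [0,0.0005,0.0095,0,0]
    - [0,-0.001,0.009,0,0]
    - [0,-0.002,0.009,0,0]
    - [0,-0.004,0.009,0,0]
    - [0,-0.005,0.0075,0,0]

```text
time: 18.45
tool_pos: [0.6414, 0.0024, 0.1438]
tool_rot: [-3.141, 0.001, 0.985]
contact_force: [-0.7, -0.8, 5.4]
opening: 0.0297
grip_force: 30.0
```

Request:
send_rows:
  targets:
    - [0,-0.006,0.0075,0,0]
    - [0,-0.007,0.006,0,0]
    - [0,-0.008,0.0045,0,0]
    - [0,-0.0085,0.0035,0,0]
    - [0,-0.0095,0.0025,0,0]

```text
time: 18.95
tool_pos: [0.6023, 0.0259, 0.1437]
tool_rot: [3.141, 0.001, 0.985]
contact_force: [0.2, -4.3, 5.0]
opening: 0.0297
grip_force: 30.0
```

Request:
send_rows:
  targets:
    - [0,-0.009,0.0005,0,0]
    - [0,-0.0095,-0.0005,0,0]
    - [0,-0.009,-0.0025,0,0]
    - [0,-0.0085,-0.0035,0,0]
    - [0,-0.008,-0.0045,0,0]

```text
time: 19.45
tool_pos: [0.5583, 0.0154, 0.1438]
tool_rot: [3.14, 0.0, 0.985]
contact_force: [4.2, -5.2, 2.5]
opening: 0.0292
grip_force: 30.0
```

Request:
send_rows:
  targets:
    - [0,-0.0075,-0.006,0,0]
    - [0,-0.006,-0.0075,0,0]
    - [0,-0.005,-0.0075,0,0]
    - [0,-0.0035,-0.009,0,0]
    - [0,-0.0025,-0.009,0,0]

```text
time: 19.95
tool_pos: [0.534, -0.0232, 0.1438]
tool_rot: [3.141, -0.001, 0.985]
contact_force: [6.6, -1.6, 0.8]
opening: 0.0293
grip_force: 30.0
```

Request:
send_rows:
  targets:
    - [0,-0.0005,-0.009,0,0]
    - [0,0.0005,-0.0095,0,0]
    - [0,0.002,-0.009,0,0]
    - [0,0.0035,-0.009,0,0]
    - [0,0.005,-0.008,0,0]

```text
time: 20.45
tool_pos: [0.544, -0.0679, 0.1437]
tool_rot: [-3.14, 0.001, 0.985]
contact_force: [0.7, 0.8, 5.2]
opening: 0.0295
grip_force: 30.0
```

Request:
send_rows:
  targets:
    - [0,0.006,-0.007,0,0]
    - [0,0.007,-0.0065,0,0]
    - [0,0.0075,-0.005,0,0]
    - [0,0.0085,-0.0035,0,0]
    - [0,0.0095,-0.0025,0,0]

```text
time: 20.95
tool_pos: [0.5826, -0.0926, 0.1437]
tool_rot: [-3.14, 0.001, 0.984]
contact_force: [-1.2, -0.1, 7.5]
opening: 0.029
grip_force: 30.0
```

Request:
send_rows:
  targets:
    - [0,0.009,-0.001,0,0]
    - [0,0.0095,0.0005,0,0]
    - [0,0.009,0.002,0,0]
    - [0,0.009,0.0035,0,0]
    - [0,0.008,0.0045,0,0]

```text
time: 21.45
tool_pos: [0.6274, -0.0829, 0.1438]
tool_rot: [-3.14, 0.001, 0.984]
contact_force: [-0.7, -0.0, 7.2]
opening: 0.0296
grip_force: 30.0
```

```bash
python3 step.py 45 20 0.4
```

```text
(21.45, np.float64(23.511555921538754), (205, 58, np.float64(146.2669476730607)))
cmd-meas mm [-1.  -0.3] F [2.1 1.2 5.5] 0.029062490553562016 0.14376392688843087
fit [0.0757 0.0347 3.067 ] res [-0.8  0.4 -0.9  0.3  1.3 -0.9  0.5 -0.6] t 21.51 th 23.568 w 0.979 theta mod 4.719
end w 0.4 [np.float64(0.077), np.float64(0.069), np.float64(0.06), np.float64(0.051), np.float64(0.042), np.float64(0.033), np.float64(0.025), np.float64(0.065), np.float64(0.079), np.float64(0.079), np.float64(0.079), np.float64(0.079), np.float64(0.079), np.float64(0.079), np.float64(0.079), np.float64(0.079), np.float64(0.079), np.float64(0.079), np.float64(0.079), np.float64(0.079)]
[[0, 0.0035, 0.003, 0, 0], [0, 0.003, 0.0025, 0, 0], [0, 0.003, 0.0025, 0, 0], [0, 0.002, 0.0025, 0, 0], [0, 0.0015, 0.002, 0, 0]]
[[0, 0.001, 0.0015, 0, 0], [0, 0.001, 0.001, 0, 0], [0, 0.002, 0.0035, 0, 0], [0, 0.0025, 0.004, 0, 0], [0, 0.002, 0.0045, 0, 0]]
[[0, 0.0015, 0.0045, 0, 0], [0, 0.0015, 0.0045, 0, 0], [0, 0.0005, 0.0045, 0, 0], [0, 0.0005, 0.005, 0, 0], [0, 0.0005, 0.0045, 0, 0]]
[[0, -0.0005, 0.0045, 0, 0], [0, -0.0005, 0.005, 0, 0], [0, -0.001, 0.0045, 0, 0], [0, -0.001, 0.0045, 0, 0], [0, -0.002, 0.0045, 0, 0]]
```

Request:
send_rows:
  targets:
    - [0,0.0035,0.003,0,0]
    - [0,0.003,0.0025,0,0]
    - [0,0.003,0.0025,0,0]
    - [0,0.002,0.0025,0,0]
    - [0,0.0015,0.002,0,0]

```text
time: 22.0
tool_pos: [0.6406, -0.0703, 0.1438]
tool_rot: [-3.141, 0.0, 0.985]
contact_force: [1.4, -0.7, 5.4]
opening: 0.0295
grip_force: 30.0
```

Request:
send_rows:
  targets:
    - [0,0.001,0.0015,0,0]
    - [0,0.001,0.001,0,0]
    - [0,0.002,0.0035,0,0]
    - [0,0.0025,0.004,0,0]
    - [0,0.002,0.0045,0,0]

```text
time: 22.5
tool_pos: [0.6489, -0.056, 0.1438]
tool_rot: [-3.141, 0.001, 0.984]
contact_force: [0.3, -1.0, 5.5]
opening: 0.0293
grip_force: 30.0
```

Request:
send_rows:
  targets:
    - [0,0.0015,0.0045,0,0]
    - [0,0.0015,0.0045,0,0]
    - [0,0.0005,0.0045,0,0]
    - [0,0.0005,0.005,0,0]
    - [0,0.0005,0.0045,0,0]

```text
time: 23.0
tool_pos: [0.6533, -0.0328, 0.1438]
tool_rot: [-3.141, 0.001, 0.985]
contact_force: [-1.0, -1.2, 6.0]
opening: 0.0295
grip_force: 30.0
```

Request:
send_rows:
  targets:
    - [0,-0.0005,0.0045,0,0]
    - [0,-0.0005,0.005,0,0]
    - [0,-0.001,0.0045,0,0]
    - [0,-0.001,0.0045,0,0]
    - [0,-0.002,0.0045,0,0]

```text
time: 23.5
tool_pos: [0.6484, -0.0098, 0.1438]
tool_rot: [-3.141, 0.001, 0.985]
contact_force: [0.7, -1.2, 4.8]
opening: 0.0296
grip_force: 30.0
```

```bash
python3 step.py 20 10 0.3; python3 - <<'E'
from plan import *
x,r,ts,o=fit(); p=P(); L=load(); cr=np.array(L["cr"]); t0=p["t"]
for k in range(0,11):
    a=np.cumsum(p["dal"][:k]); c=np.r_[cr,np.c_[t0+.1*np.arange(1,k+1),p["a"]+a]] if k else cr
    c=np.r_[c,[[t0+.1*k+.05,c[-1,1]]]]
    ts,oo=sim(ts[0],x[2],0,x[0],x[1],c,t0+.1*k+3); print(k,(oo[-1,0]-8*np.pi).round(3))
E
```

```text
(23.5, np.float64(24.701555921538755), (224, 200, np.float64(173.28903014603935)))
cmd-meas mm [ 0.6 -0.4] F [1.  0.8 5.7] 0.029269732185028045 0.14377787756068217
fit [0.08   0.0342 3.0854] res [-1.  -2.5 -0.5  2.9  2.8 -3.7  0.8 -0.6] t 23.56 th 24.681 w 0.352 theta mod 5.832
end w 0.3 [np.float64(0.029), np.float64(0.067), np.float64(0.067), np.float64(0.067), np.float64(0.067), np.float64(0.067), np.float64(0.067), np.float64(0.067), np.float64(0.067), np.float64(0.067)]
[[0, -0.0005, 0.0015, 0, 0], [0, -0.002, 0.004, 0, 0], [0, -0.002, 0.003, 0, 0], [0, -0.002, 0.0035, 0, 0], [0, -0.0025, 0.003, 0, 0]]
[[0, -0.003, 0.003, 0, 0], [0, -0.0025, 0.003, 0, 0], [0, -0.0035, 0.0025, 0, 0], [0, -0.003, 0.0025, 0, 0], [0, -0.0035, 0.002, 0, 0]]
0 -0.368
1 -0.354
2 -0.324
3 -0.294
4 -0.263
5 -0.233
6 -0.203
7 -0.173
8 -0.143
9 -0.113
10 -0.083
```

Request:
send_rows:
  targets:
    - [0,-0.0005,0.0015,0,0]
    - [0,-0.002,0.004,0,0]
    - [0,-0.002,0.003,0,0]
    - [0,-0.002,0.0035,0,0]
    - [0,-0.0025,0.003,0,0]

```text
time: 24.05
tool_pos: [0.6392, 0.0051, 0.1438]
tool_rot: [-3.141, 0.001, 0.985]
contact_force: [0.2, -0.3, 6.7]
opening: 0.0295
grip_force: 30.0
```

```bash
python3 - <<'E'
from plan import *
did(5); print(look()[1]-8*np.pi); c=json.load(open("cmd.json")); L=load(); L["cr"].append([observe()["time"],c["a"]]); json.dump(L,open("log.json","w"))
make([.067]*5)
E
```

```text
-0.26118530717958777
[[0, -0.003, 0.003, 0, 0], [0, -0.0025, 0.003, 0, 0], [0, -0.0035, 0.0025, 0, 0], [0, -0.003, 0.0025, 0, 0], [0, -0.0035, 0.002, 0, 0]]
```

Request:
send_rows:
  targets:
    - [0,-0.003,0.003,0,0]
    - [0,-0.0025,0.003,0,0]
    - [0,-0.0035,0.0025,0,0]
    - [0,-0.003,0.0025,0,0]
    - [0,-0.0035,0.002,0,0]

```text
time: 24.6
tool_pos: [0.6237, 0.0182, 0.1437]
tool_rot: [-3.141, 0.001, 0.985]
contact_force: [0.9, -0.2, 6.3]
opening: 0.0293
grip_force: 30.0
```

Request:
send_rows:
  targets:
    - [0,0,0,0,0]
    - [0,0,0,0,0]
    - [0,0,0,0,0]
    - [0,0,0,0,0]
    - [0,0,0,0,0]

```text
time: 25.1
tool_pos: [0.6237, 0.0182, 0.1438]
tool_rot: [-3.141, 0.001, 0.985]
contact_force: [0.4, -0.5, 5.9]
opening: 0.0291
grip_force: 30.0
```

Request:
send_rows:
  targets:
    - [0,0,0,0,0]
    - [0,0,0,0,0]
    - [0,0,0,0,0]
    - [0,0,0,0,0]
    - [0,0,0,0,0]

```text
time: 25.6
tool_pos: [0.6237, 0.0182, 0.1438]
tool_rot: [-3.141, 0.001, 0.985]
contact_force: [0.3, -0.1, 5.8]
opening: 0.0293
grip_force: 30.0
```

```bash
python3 - <<'E'
from plan import *
did(5); p,_=read_camera("side"); q,_=read_camera("top"); print(angle("side",p),angle("top",q)); cv2.imwrite("pics/e.png",np.hstack([cv2.resize(p[130:285,255:420,::-1],(400,376)),cv2.resize(q[145:250,255:380,::-1],(400,336))[:336] if 0 else cv2.resize(q[145:250,255:380,::-1],(400,376))]))
print(observe()["tool_pos"],observe()["contact_force"])
make([.067]*5)
E
```

```text
(np.float64(6.2579999999999965), 242, 164, np.float64(179.49198476628203)) (np.float64(0.006000000000000033), 0, 72, np.float64(26.69957288065112))
[0.62370702 0.0181984  0.14375457] [ 0.19584007 -0.38136663  6.27439514]
[[0, -0.0035, 0.002, 0, 0], [0, -0.0035, 0.002, 0, 0], [0, -0.004, 0.0015, 0, 0], [0, -0.0035, 0.001, 0, 0], [0, -0.004, 0.001, 0, 0]]
```

View pics/e.png

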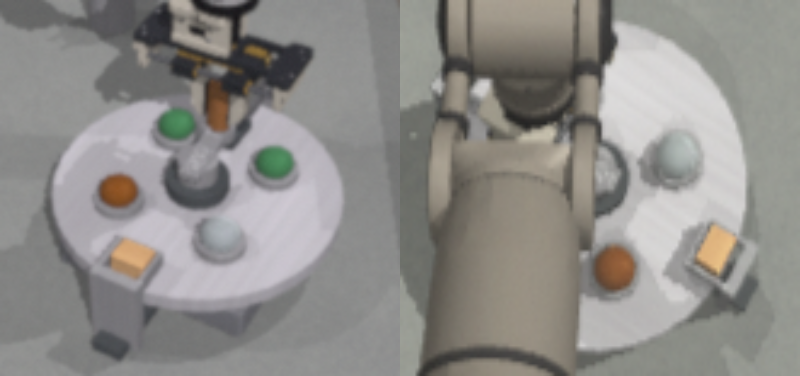

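The rib is at the pointer (-0.025 rad from the side camera, +0.006 from the top), the rib's dark bar shows at about (240,130) under the nose, and the disc is at rest. I'll release and lift.

Request:
send_rows:
  targets:
    - [1,0,0,0,0]
    - [1,0,0,0,0]
    - [1,0,0,0,0]
    - [1,0,0,0,0]
    - [1,0,0,0,0]

```text
time: 26.2
tool_pos: [0.6238, 0.0187, 0.1434]
tool_rot: [-3.141, 0.0, 0.985]
contact_force: [-0.5, 0.2, 0.5]
opening: 0.0651
grip_force: 0.0
```

Request:
send_rows:
  targets:
    - [1,0,0,0,0]
    - [1,0,0,0,0]
    - [1,0,0,0,0]
    - [1,0,0,0,0]
    - [1,0,0,0,0]

```text
time: 26.7
tool_pos: [0.624, 0.0187, 0.1438]
tool_rot: [3.141, -0.0, 0.985]
contact_force: [-0.1, -0.1, 0.3]
opening: 0.0915
grip_force: 0.0
```

Request:
send_rows:
  targets:
    - [1,0,0,0.01,0]
    - [1,0,0,0.025,0]
    - [1,0,0,0.03,0]
    - [1,0,0,0.03,0]
    - [1,0,0,0.03,0]

```text
time: 27.2
tool_pos: [0.6239, 0.0187, 0.2709]
tool_rot: [3.141, -0.0, 0.985]
contact_force: [-0.2, -1.1, -0.2]
opening: 0.0916
grip_force: 0.0
```

Request:
send_rows:
  targets:
    - [1,-0.02,0.03,0,0]
    - [1,-0.02,0.03,0,0]
    - [1,-0.02,0.03,0,0]
    - [1,-0.02,0.03,0,0]
    - [1,-0.02,0.03,0,0]

```text
time: 27.7
tool_pos: [0.5231, 0.1698, 0.2697]
tool_rot: [3.141, -0.001, 0.985]
contact_force: [0.4, 0.6, -0.3]
opening: 0.0918
grip_force: 0.0
```

Request:
send_rows:
  targets:
    - [1,-0.02,0.03,0,0]
    - [1,0,0,0,0]
    - [1,0,0,0,0]
    - [1,0,0,0,0]
    - [1,0,0,0,0]

```text
time: 28.2
tool_pos: [0.5047, 0.1978, 0.2688]
tool_rot: [3.141, 0.0, 0.983]
contact_force: [-0.1, 0.7, 0.0]
opening: 0.0918
grip_force: 0.0
```

```bash
python3 - <<'E'
from plan import *
for i in range(2):
    p,_=read_camera("side"); q,_=read_camera("top"); print(angle("side",p),angle("top",q))
print(observe()["time"],observe()["tool_pos"])
E
```

```text
(np.float64(6.255999999999997), 242, 169, np.float64(180.47403534549971)) (np.float64(6.267999999999995), 177, 68, np.float64(136.53180858851837))
(np.float64(6.2579999999999965), 242, 171, np.float64(180.42191897392)) (np.float64(6.265999999999996), 177, 72, np.float64(136.19744067489495))
28.4 [0.50438621 0.19810393 0.26860116]
```

```bash
python3 -c "from cell import *; print(hand_in())"
```

```text
the job is handed in; nothing more can be done
None
```

The job is handed in; by my camera estimates the disc averaged 1.25 rad/s for 7 s without a break, then came to rest with the rib about 0.02 rad from the pointer (limit 0.14), and the crank is released; I don't have the judge's result.

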